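Pivot a steel tube past the post into the loading bay

ROBOT

A 6-joint arm with a two-finger parallel gripper is mounted at the origin on a cart in front of the work surface, level with it; the furniture and walls round the work are solid. World frame = base frame: x ahead of the robot, y to its left, z up, the work surface at z = 0. Lengths are in m, angles in rad, forces in N, time in s.
With the tool pointing down it reaches from about 0.25 to 0.775 m from the base axis. Payload 4 kg.
Tool frame: the origin (TCP) lies midway between the tips of the shut fingers; the grasp point (between the pads) lies 19 mm behind it (manip.tcp_to_grasp is the distance from the TCP to the grasp point, in m); z points along the fingers, y is the line along which they close (so a half turn about z gives the same grasp; the last joint's range is limited). The gripper opens to 85 mm and grips with 20 to 120 N. Pads are 22 mm wide; open, the fingers measure 114 mm over their backs; the gripper's body (76 mm by 85 mm) begins 54 mm behind the grasp point. The pads swing forward as they close: fully open they stand 13 mm farther back than shut.
Start: joints at [1.047, 0.087, 1.371, -0, 1.684, -0.103], TCP at [0.225, 0.502, 0.231] pointing down, gripper open.
Joint ranges: [-3.1, 3.1], [-0.76, 2.03], [0.27, 2.55], [-1.08, 4.22], [0.17, 2.65], [-2.57, 2.57]. Speed limits (rad/s): [2.79, 2.79, 3.14, 3.14, 3.14, 3.14].

INTERFACE

Orientations are given as [roll, pitch, yaw] about the fixed x, y, z axes, in that order (R = Rz(yaw) Ry(pitch) Rx(roll)).
In Python, from cell import manip, planner, vision gives the robot as it stands. Calls block until the motion is done:
- manip.move_pose(position, orientation): joint-space move of the TCP to a pose.
- manip.move_straight(position, orientation=None, speed=0.15, threshold=None): straight line of the TCP; orientation=None keeps the orientation; speed is the mean speed in m/s. With threshold (N) it stops when the force on the tool has changed by that much, and returns True; else False.
- manip.move_j(angles): joint-space move.
- manip.set_gripper(opening, grip_force=None): finger opening in m; grip_force is the grip in N (None keeps the last); returns when the fingers have stopped.
- manip.hold(seconds).
- planner.solve_ik(position, orientation): joint angles nearest the present ones, or None.
- manip.observe(): the state.
- vision.read_camera(name): name is "scene" or "top" or "wrist"; returns (picture, depth): 420x560x3 uint8, red, green, blue; 420x560 float32, m along the optical axis (not along the pixel's ray), 0 where there is no reading.
- vision.get_calibration(name): a dict with "camera_matrix" (3x3 intrinsics, pixels), "extrinsics" (4x4, takes a point from camera to world coordinates). Camera axes: x right, y down, z forward; pixel columns grow to the right and rows downward; lengths in m; the calibration is good to about 2 mm. A picture is of the moment at which its call begins: read the wrist's pose just before it. get_calibration takes no time and is no camera call; for the wrist camera it gives the pose at the moment of the call.
A pose or a line that the arm cannot do raises manip.IKError and nothing moves.
- manip.sign_off(): hands the job in; it is judged then, once.
The state is a dict: "time": time; "joints": joint angles; "qd": joint speeds; "joint_torque": joint torques, N m; "position": TCP position; "ee_rot": TCP orientation; "contact_force": force on the tool from outside, world axes, zero at the start; "wrist_torque": the same for the moment, N m; "opening": finger opening in m; "gripper_force": force on a finger pad.
Only numpy, scipy, OpenCV 4.12 (cv2) and the standard library are available. Lean on these libraries where they do the work, as an engineer would, in place of code of your own. Each camera call takes 0.05 s, during which the arm holds its last target. There are 200 camera calls.

TASK

Without pinching or lifting it, push the blue square tube along the plywood board with closed fingertips into the yellow three-sided bay: first the white-banded end goes into the bay while the plain end is still outside, angled in behind the steel post, then swing the plain end in. Finish with the whole tube inside the bay, flat against its back wall with the banded end on the post's side. Push gently, and leave everything else where it is.

Things in the scene. Friction and masses are not known exactly. Their poses are not given: they have to be found in the camera images.
- tube: Blue square steel tube, 240 mm long, 25 x 25 mm section, about 0.35 kg (varies), slides on the board with ordinary friction. Origin: centre of its underside. Its x axis runs along its length toward the white-banded end, z up. Starts before the bay, up to 0.25 rad from parallel to its mouth, off to its +y side, banded end toward the post (bay -y).
- tube_lead (a point): Centre of the tube's banded end face (120 mm from the middle, 12.5 mm above the underside; the 22 mm white band starts 10 mm from this end).
- tube_tail (a point): Centre of the tube's plain end face (120 mm from the middle, 12.5 mm above the underside).
- bay: Fixed plywood board, top 18 mm above the table, with a yellow bay of steel angle, walls 5 mm thick, 30 mm high. Origin at table height; x into the bay (away from robot), y left. Board x -215..+75, y -190..+270 mm. Inner faces: back wall x = +40, side walls y = -160 and +160 mm, starting at x = -20 mm (open mouth). Outside: 25 mm foot flanges, bolt heads 11 mm high. Yaw within 0.15 rad.
- post: Fixed round steel post with a red band, 24 mm diameter, 40 mm high, in front of the bay's mouth: 65 to 75 mm before the bay's origin (-x of the bay) and 60 to 80 mm to its -y side. Origin: centre of its foot, z up. It stands in the way of the tube's banded half if the tube is pushed straight in.
- bolt_tin: Bystander, to be left alone. Round red tin, 75 mm across, 58 mm high, standing.
- oil_can: Bystander, to be left alone. Red oil can with a thin spout, 68 x 97 mm, 159 mm high, standing.
- square_offcut: Bystander, to be left alone. Rusty brown square bar offcut, 115 x 20 x 20 mm, lying on the board at its edge on the post's side, along the bay's x.

How it is judged:
By the outcome, as a careful person would: the job done as asked, in the order asked, and still so for the second after the job is handed in, with the robot touching nothing.
It also fails if it takes over 70 s, if anything falls off the work surface, if the arm or the gripper's body presses on something with over 40 N, if the wrist force passes 120 N, or if a joint passes its speed limit or range.

## Working session

There is one attempt and no reset: what is moved stays moved. The work goes in short steps, each a Python script; the robot and the scene stay as the last script left them, time stands still between calls to the robot, and variables do not carry over. Pictures are saved under pics/ and viewed, at most 10 in all, crops included, and the job is handed in when it is done.

```bash
ls; mkdir -p pics
cat > h.py <<'E'
from cell import manip, planner, vision
import numpy as np, cv2
def snap(name,fn):
    K=vision.get_calibration(name); p,d=vision.read_camera(name)
    cv2.imwrite(f'pics/{fn}.png',p[:,:,::-1]); np.savez(f'pics/{fn}.npz',p=p,d=d,K=K['camera_matrix'],T=K['extrinsics'])
    return p,d
def load(fn): return np.load(f'pics/{fn}.npz')
def ray(z,u,v,h):
    "pixel -> world point at height h"
    r=z['T'][:3,:3]@np.linalg.solve(z['K'],[u,v,1.]); o=z['T'][:3,3]
    return o+r*(h-o[2])/r[2]
E
python3 - <<'E'
from h import *
snap('top','top0'); snap('scene','scene0')
print(manip.observe()['time'], manip.observe()['ee_rot'])
z=load('top0'); print(z['T'].round(3), z['K'])
i=cv2.imread('pics/top0.png'); cv2.imwrite('pics/top0b.png',cv2.resize(i,(800,600)))
E
```

```text
pics
0.1 [-3.13961888e+00 -1.73025972e-04  2.72072967e+00]
[[ 0.026 -0.981  0.194  0.341]
 [-1.    -0.028 -0.01  -0.033]
 [ 0.015 -0.194 -0.981  1.163]
 [ 0.     0.     0.     1.   ]] [[479.6722746    0.         270.18663717]
 [  0.         479.6722746  213.68900968]
 [  0.           0.           1.        ]]
```

View pics/top0b.png

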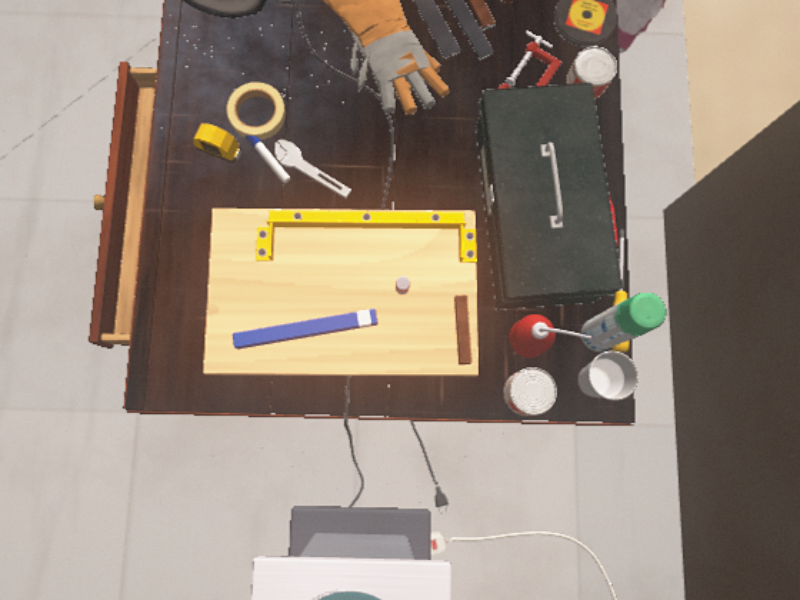

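View pics/scene0.png

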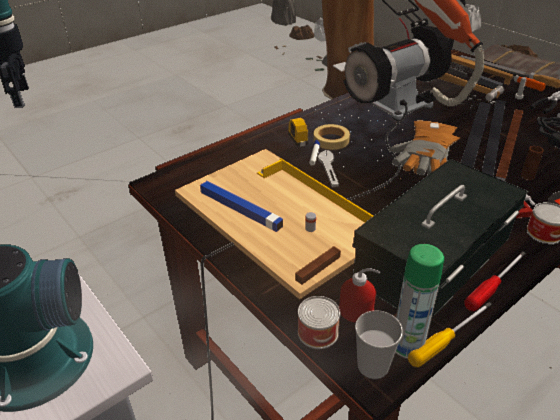

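The top view shows the board at (205–480, 208–375) in the 800-wide picture. The tube runs from (234,340) to its banded end at (377,317), the post is at (402,284) and the offcut at (462,330). Next is an enlarged crop for measuring.

Run:
```python
import cv2
i=cv2.imread('pics/top0.png')[140:268,138:342]
cv2.imwrite('pics/c.png',cv2.resize(i,None,fx=3.9,fy=3.9,interpolation=cv2.INTER_CUBIC))
```

```text
(no output)
```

View pics/c.png

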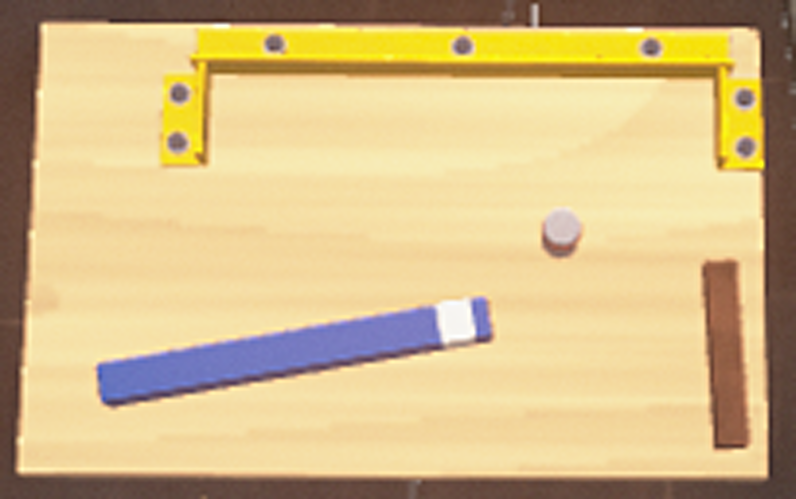

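The crop shows the board corners at (42,24), (761,29), (768,478) and (18,472). The post top is at (561,224), and the tube top runs from (97,366)/(108,400) to (484,297)/(491,338).

```bash
cat >> h.py <<'E'
def fitpose(z,px,model,hs):
    "2D rigid fit of model points (bay/tube frame) to pixels at heights hs"
    W=np.array([ray(z,u,v,h)[:2] for (u,v),h in zip(px,hs)]); M=np.array(model,float)
    a=W-W.mean(0); b=M-M.mean(0)
    th=np.arctan2((b[:,0]*a[:,1]-b[:,1]*a[:,0]).sum(),(a*b).sum())
    R=np.array([[np.cos(th),-np.sin(th)],[np.sin(th),np.cos(th)]]); t=W.mean(0)-R@M.mean(0)
    return t,th,W-(M@R.T+t)
E
python3 - <<'E'
from h import *
z=load('top0')
c=lambda x,y:(138+(x+.5)/3.9-.5,140+(y+.5)/3.9-.5)
px=[c(42,24),c(761,29),c(768,478),c(18,472)]
t,th,e=fitpose(z,px,[(.075,.27),(.075,-.19),(-.215,-.19),(-.215,.27)],[.018]*4)
print('bay',t,th,e.round(4).tolist())
R=np.array([[np.cos(th),-np.sin(th)],[np.sin(th),np.cos(th)]])
tb=lambda p:R.T@(np.array(p)[:2]-t)
for n,x,y,h in [('post',561,226,.058),('backtop',460,63,.048),('backfoot',460,75,.018),('sideL in',207,100,.048),('sideR',718,110,.048),('mouthL',200,163,.018),('mouthR',720,166,.018),('off',720,262,.038),('off2',730,447,.038),('offL',703,262,.038),('tl',97,366,.043),('bl',106,402,.043),('tr',484,297,.043),('br',491,339,.043),('tailc',101,383,.043),('leadc',488,318,.043)]:
    print(n,tb(ray(z,*c(x,y),h)).round(4))
# depth check
u,v=map(round,c(300,345)); d=z['d'][v,u]; P=z['T']@np.r_[np.linalg.solve(z['K'],[u,v,1])*d,1]; print(P)
E
```

```text
bay [ 0.66374686 -0.00821936] 0.02123512091041887 [[-0.0019, 0.0], [-0.0006, -0.0005], [0.0009, 0.0012], [0.0017, -0.0007]]
post [-0.066  -0.0603]
backtop [0.0399 0.0022]
backfoot [0.0417 0.0026]
sideL in [0.0145 0.1583]
sideR [ 0.011  -0.1581]
mouthL [-0.0178  0.1659]
mouthR [-0.0168 -0.1626]
off [-0.0833 -0.1591]
off2 [-0.1975 -0.1633]
offL [-0.0833 -0.1486]
tl [-0.1515  0.2191]
bl [-0.1733  0.2127]
tr [-0.1073 -0.014 ]
br [-0.1332 -0.0184]
tailc [-0.1618  0.2162]
leadc [-0.1203 -0.0165]
[0.52378657 0.08472758 0.04544409 1.        ]
```

```bash
cat >> h.py <<'E'
T0=np.array([.66375,-.00822]); TH=.0212
RB=np.array([[np.cos(TH),-np.sin(TH)],[np.sin(TH),np.cos(TH)]])
def track(z):
    "tube centre (bay, mm), tilt phi (lead dir=(sin,-cos)), measured size"
    hsv=cv2.cvtColor(z['p'],cv2.COLOR_RGB2HSV)
    m=cv2.inRange(hsv,(105,90,70),(130,255,255)); m[:,:140]=0; m[:,340:]=0; m[:140]=0; m[270:]=0
    n,l,s,_=cv2.connectedComponentsWithStats(m)
    m=np.isin(l,[i for i in range(1,n) if s[i,4]>15])
    v,u=np.nonzero(m)
    P=np.array([ray(z,a,b,.043)[:2] for a,b in zip(u,v)]); P=(P-T0)@RB*1000
    c,wh,_=r=cv2.minAreaRect(P.astype(np.float32)); b=cv2.boxPoints(r)
    e=max((b[1]-b[0],b[2]-b[1]),key=np.linalg.norm); e=e if e[1]<0 else -e
    return np.array(c),np.arctan2(e[0],-e[1]),wh
def look(fn):
    snap('top',fn); c,f,wh=track(load(fn)); L=np.array([np.sin(f),-np.cos(f)])
    print(fn,'c',c.round(1),'phi',round(f,3),'lead',(c+120*L).round(1),'tail',(c-120*L).round(1),'size',np.round(wh,1),'t',manip.observe()['time']); return c,f
def W(p,z): return [*(T0+RB@(np.asarray(p)/1000)),z]
ZP=.028
def push(p,d,dist,yaw,first=False,back=14,speed=.06,thr=15,lift=.12):
    "contact point p (bay mm), unit dir d, push dist mm; yaw in bay frame of tool x"
    p=np.array(p,float); d=np.array(d)/np.linalg.norm(d); o=[np.pi,0,yaw+TH]
    s=p-d*(11+back); e=p+d*(dist-11)
    if first: manip.move_pose(W(s,lift),o)
    else: manip.move_pose(W(s,lift),o)
    manip.move_straight(W(s,ZP),speed=.12)
    hit=manip.move_straight(W(e,ZP),speed=speed,threshold=thr)
    st=manip.observe(); q=RB.T@(np.array(st['position'][:2])-T0)*1000
    print('hit',hit,'tcp',q.round(1),'F',np.round(st['contact_force'],1))
    manip.move_straight(W(q-d*10,ZP),speed=.08); manip.move_straight(W(q-d*10,lift),speed=.2)
E
python3 - <<'E'
from h import *
print(track(load('top0')))
manip.set_gripper(0)
c,f=np.array([-141,100.]),.178
L=np.array([np.sin(f),-np.cos(f)]); n=np.array([np.cos(f),np.sin(f)])
push(c+85*L-12.5*n,[np.cos(.3),np.sin(.3)],48,.3,first=True)
look('t1')
E
```

```text
(array([-140.28683472,  100.9550705 ]), np.float32(0.18324457), (21.160167694091797, 235.7231903076172))
hit False tcp [-102.9   25.1] F [-0.3 -0.1 -0.7]
t1 c [-138.2  144.9] phi 0.482 lead [-82.6  38.6] tail [-193.9  251.3] size [ 22.5 156.7] t 6.0083
```

Run:
```python
import cv2
i=cv2.imread('pics/t1.png')[120:280,120:350]
cv2.imwrite('pics/c1.png',cv2.resize(i,None,fx=3.4,fy=3.4,interpolation=cv2.INTER_CUBIC))
```

```text
(no output)
```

View pics/c1.png

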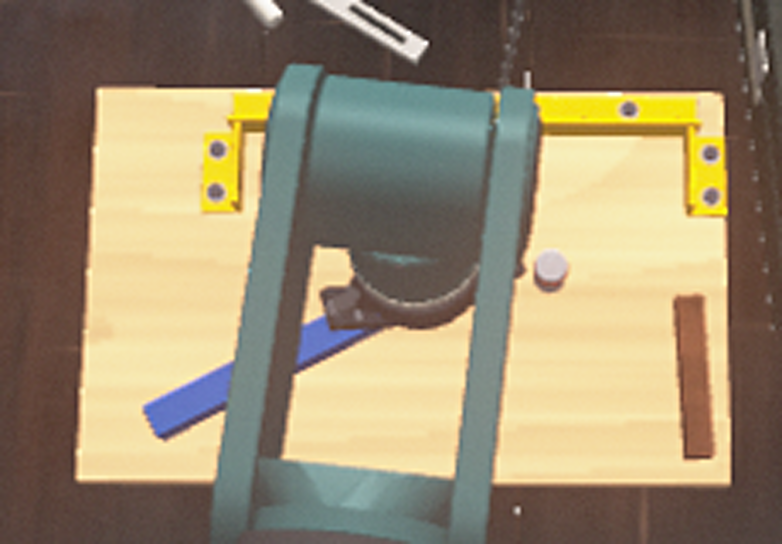

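The arm covers the middle of the tube. The tail end is visible at about (155,420), and the tilt is near 0.48. I'll make the centre push, then swing the arm aside for a clear look.

```bash
cat >> h.py <<'E'
def aside(fn):
    j=list(manip.observe()['joints']); j[0]=1.1; manip.move_j(j); return look(fn)
def ax(f): return np.array([np.sin(f),-np.cos(f)]),np.array([np.cos(f),np.sin(f)])
E
python3 - <<'E'
from h import *
c,f=np.array([-119.6,109.7]),.48
L,n=ax(f)
push(c-12.5*n,n,22,f)
aside('t2')
E
```

```text
hit False tcp [-120.6  109.3] F [-0.1  0.3 -0.2]
t2 c [-98.9 121.5] phi 0.484 lead [-43.   15.3] tail [-154.8  227.7] size [ 20.6 235.6] t 10.9417
```

Run:
```python
from h import *
c,f=np.array([-98.9,121.5]),.484
L,n=ax(f)
push(c-120*L,L,75,np.pi/2+f)
aside('t3')
```

```text
hit False tcp [-125.   170.9] F [-0.   0.6  0.3]
t3 c [-63.7  54.6] phi 0.484 lead [ -7.8 -51.6] tail [-119.6  160.8] size [ 20.7 234.6] t 17.6583
```

Run:
```python
from h import *
c,f=np.array([-63.7,54.6]),.484
L,n=ax(f)
push(c-120*L,L,62,np.pi/2+f)
c,f=aside('t4')
L,n=ax(f)
push(c-70*L-12.5*n,[np.cos(.25),np.sin(.25)],50,.25)
aside('t5')
```

```text
hit False tcp [-95.8 115.3] F [-0.5  0.1  0.3]
t4 c [-34.8  -1. ] phi 0.479 lead [  20.6 -107.5] tail [-90.1 105.5] size [ 21.2 235.6] t 24.6333
hit False tcp [-40.2  65. ] F [-0.9 -1.1  0.3]
t5 c [-4.8  1.9] phi 0.167 lead [  15.1 -116.4] tail [-24.8 120.2] size [ 20.7 236. ] t 32.175
```

Run:
```python
from h import *
c,f=np.array([-4.8,1.9]),.167
L,n=ax(f)
push(c-85*L-12.5*n,[np.cos(.06),np.sin(.06)],26,.06,thr=8)
c,f=aside('t6')
L,n=ax(f)
push(c-12.5*n,[1,0],45,0,thr=8,speed=.04)
aside('t7')
```

```text
hit False tcp [-16.2  84.5] F [-0.2  0.6 -0.4]
t6 c [8.2 0.9] phi -0.009 lead [   7.1 -119.1] tail [  9.4 120.9] size [233.   20.5] t 39.4
hit True tcp [3. 1.] F [ 0.5  0.1 -1. ]
t7 c [27.9 -0.2] phi -0.002 lead [  27.7 -120.2] tail [ 28.1 119.8] size [236.2  22.1] t 47.2833
```

Run:
```python
import cv2
i=cv2.imread('pics/t7.png')[135:270,135:345]
cv2.imwrite('pics/c7.png',cv2.resize(i,None,fx=3.8,fy=3.8,interpolation=cv2.INTER_CUBIC))
```

```text
(no output)
```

View pics/c7.png

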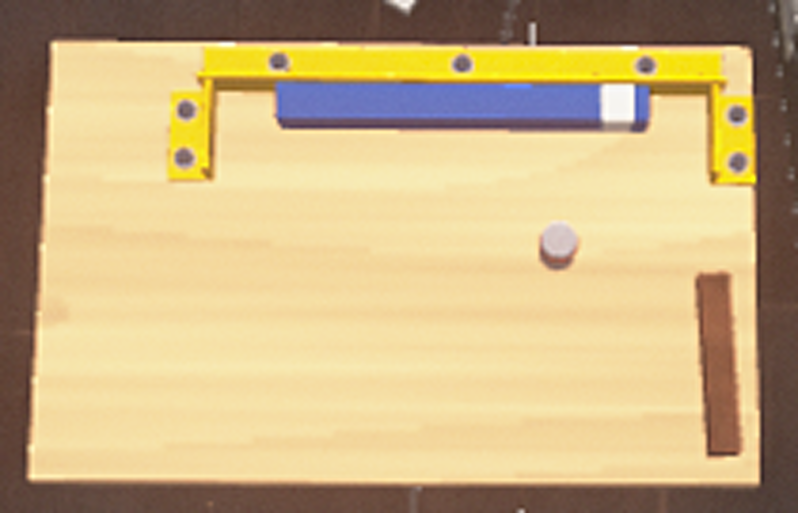

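The tube runs from (277,105) to (648,108) inside the bay, flat along the back wall, with the band on the post's side. The post and the offcut look unmoved, so I'm handing the job in.

```bash
python3 -c "
from h import *
print(manip.sign_off())"
```

```text
the job is handed in; nothing more can be done
None
```

The tube is in the bay, flat against the back wall with the banded end on the post's side; it went in banded end first, was only pushed with closed fingertips, and I handed the job in at about 47 s.

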